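# Clear a jammed boot shaper from the sole brush: stop, clear, reset

### The job

A cedar boot shaper has jammed in the powered sole brush. First swing the black iron arm fully aside to your right, back against its stop; then press the red mushroom stop button until it stays down, lift the shaper out and set it down gently, standing upright on the cork mat, and only after that turn the red head clockwise so that the button springs back up. Leave the arm parked and do not shift the other shaper, the paperweight, the clog insert or the bottle opener.

Things in the scene. Friction and masses are not known exactly. Their poses are not given: they have to be found in the camera images.
- swing_knob (a point): point on the upright iron finial at the tip of the swing arm, 224 mm above the table, on a circle of 352 mm radius about the arm's vertical pivot: a round post 16 mm in diameter from the bar's top (200 mm) to 245 mm, with a ball of 21 mm diameter centred at 246 mm, its top at 257 mm; it can be pinched from above, any yaw
- swing_park (a point): where swing_knob stands when the arm is parked against its stop; it gets there counter-clockwise seen from above (towards the robot, then to its right). The pivot (iron post at the rack's far side) is beyond: 352 mm from both points, on the +x side of them. The arm is a bar 14 mm wide, underside 184 mm, top 200 mm up, over the machine at the start
- machine: powered sole brush: fixed grey box 220 (its x) by 240 mm (its y), deck 90 mm high; origin: centre of its underside, on the table. A slot 44 mm wide, 170 mm long runs along its x at its y = +45 mm, floor 55 mm up, between two still roller brushes (43 mm thick, tops 101.5 mm up, 43.5 mm either side of the slot's centre line). The stop button's axis is at its x = -20, y = -70 mm
- stop_top (a point): centre of the top of the red mushroom head of the stop button, 135 mm above the table when up; moves with it. Head 40 mm in diameter, 25 mm tall (underside at 110 mm when up), round, so it can be pinched at any yaw; below it a yellow collar 60 mm wide, its top 94 mm up
- stop (a joint): how far the stop button is pressed, m: 0 = up, 0.011 = bottom of its travel. Spring rising from 1.5 N to 3 N, about 5 N at most to get past the latch at about 9 mm: press to the bottom and let go, and it stays latched down at about 9 mm until the head is turned
- twist (a joint): turn of the red head, rad, clockwise seen from above, 0 to 1.2; weak return spring (up to 0.05 N m with the latch). Past about 0.9 the latch is off and the button springs up as soon as the fingers let go; the head then turns back by itself
- shaper: the jammed cedar boot shaper, standing loosely upright in the machine's slot on its floor: foot 90 mm (its x) by 32 mm (its y), 55 mm tall; above it a grip block 70 mm by 26 mm up to 85 mm height; origin at the centre of its underside; z up; about 0.16 kg
- mat: fixed cork mat on the table, 320 mm (its x) by 150 mm (its y), 4 mm thick; origin at the centre of its underside; the twin and the paperweight stand near its two ends (about 115 mm from its centre along its x, either way round) and the middle is free
- twin: the other cedar shaper, same shape and axes, standing on the mat with its length roughly across it; leave alone
- paperweight: frosted glass dome 64 mm wide, 42 mm high, on the mat; origin under its centre; leave alone
- insert: green plastic clog insert lying flat, 240 mm (its x) by 72 mm, 10 to 14 mm high, origin under its centre; leave alone
- opener: chrome bottle opener lying flat, 125 mm (its x) by 34 mm, 6 mm high; leave alone
Things that resemble listed ones, but are neither listed nor needed, are in the scene too. What is shaped like the shaper but pink or purple is not meant.

How it is judged:
By the outcome, as a careful person would: the job done as asked, in the order asked, and still so for the second after the job is handed in, with the robot touching nothing.
It also fails if it takes over 72 s, if anything falls off the work surface, if the arm or the gripper's body presses on something with over 40 N, if the wrist force passes 120 N, or if a joint passes its speed limit or range.

### The arm

A 6-joint arm with a two-finger parallel gripper is mounted at the origin on the work surface. World frame = base frame: x ahead of the robot, y to its left, z up, the work surface at z = 0. Lengths are in mm, angles in rad, forces in N, time in s.
With the tool pointing down it reaches from about 350 to 775 mm from the base axis. Payload 7.3 kg.
Tool frame: the origin (TCP) lies at the very end of the fingers, on their centre line; the grasp point (between the pads) lies 19 mm behind it; z points along the fingers, y is the line along which they close (so a half turn about z gives the same grasp; the last joint's range is limited). The gripper opens to 92 mm and grips with 3 to 60 N. Pads are 19 mm wide; open, the fingers measure 130 mm over their backs; the gripper's body (75 mm by 190 mm) begins 47 mm behind the grasp point.
Start: joints at [-1.385, 0.342, 1.524, -0, 1.275, -0.146], TCP at [171.039, -496.377, 226.741] pointing down, gripper open.
Joint ranges: [-2.53, 2.53], [-0.77, 2.02], [0.04, 2.7], [-1, 4.14], [0.28, 2.66], [-3.11, 3.11]. Speed limits (rad/s): [2.57, 2.57, 3.14, 3.14, 3.14, 3.14].

### API

Orientations are given as [roll, pitch, yaw] about the fixed x, y, z axes, in that order (R = Rz(yaw) Ry(pitch) Rx(roll)).
In Python, from plant import bot gives the robot as it stands.
- The arm moves only by the tool apply_moves, never from a script. Its argument "motion" is text: rows parted by semicolons, each of 4 numbers parted by spaces: the shift along the tool's x, y, z in m, then the turn about the tool's z in degrees. A call has 1 to 8 rows; each row shifts and turns the commanded pose from where the row before left it, along the tool's axes as they then stand; what a row does not reach is not made up. A row lasts 1/8 s, in which the tool goes at most 62.5 mm and 10.7 degrees, less where a joint would pass 70% of its speed; a pose out of reach is approached as far as the arm can. A call with a gripper value outside its range is refused whole. "fingers" is the opening, from -1 (shut) to 1 (fully open), set as the call begins (left out, the last holds). The fingers move at their own pace and stop on an object; the grip force is fixed at half the most. Time passes only in rows, so rows that do not move let the fingers close. It gives the time, the measured TCP pose, the force, the opening and the grip force at its end, in the units of the state.
- bot.get_obs(): the state, without advancing time (a new reading comes with each control period).
- bot.capture(name): name is "scene" or "top"; returns a dict with "img" (400x640x3 uint8, blue, green, red), "range_z" (400x640 float32, mm along the optical axis (not along the pixel's ray), 0 where there is no reading), "fx", "fy", "cx", "cy" (pixels), "world_from_camera" (4x4, takes a point from camera to world coordinates). Camera axes: x right, y down, z forward; pixel columns grow to the right and rows downward; lengths in mm; the calibration is good to about 2 mm. A picture is of the moment at which its call begins.
- bot.close_job(): hands the job in; it is judged then, once.
Trained networks look in a picture, given as the dict that the camera call returned (one of the last four; its "shot" number tells which), for a name from the list of things; names that differ only in an ending like _2 or _b are one class to them, and where a whole thing is asked for, a point or a joint stands for the part that bears it (a point fixed in the world has none). Each returns a list of dicts, best first, with "p" (0 to 1); they miss things now and then, are a little off and sometimes report something else, mostly with a low value. They report only what shows in the picture. A call takes as long as a camera call. They do not tell look-alikes from the thing itself.
- bot.cut_out(picture, thing): "pixels" (400x640 bool, what is visible of it) and "point" ([column, row] in pixels, amid what is visible of it).
The state is a dict: "time": time; "joint_positions": joint angles; "dq": joint speeds; "tau": joint torques, N m; "tool_pos": TCP position; "tcp_rot": TCP orientation; "contact_force": force on the tool from outside, world axes, zero at the start; "moment": the same for the moment, N m; "grip_width": finger opening in mm; "finger_force": force on a finger pad.
Only numpy, scipy, OpenCV 4.12 (cv2) and the standard library are available. Lean on these libraries where they do the work, as an engineer would, in place of code of your own. Each camera call takes 0.05 s, during which the arm holds its last target. There are 200 camera calls.

## Working session

There is one attempt and no reset: what is moved stays moved. The work goes in short steps, Python scripts to look and compute and a tool call to move; the robot and the scene stay as the last step left them, time stands still between calls to the robot, and variables do not carry over. Pictures are saved under pics/ and viewed, at most 10 in all, crops included, and the job is handed in when it is done.

Besides the shell and the picture viewer there is one more tool, called after "Emit:" as name(argument=value, ...), one argument or row to a line, values as JSON. apply_moves: Moves the arm, as the interface text tells. Its arguments: {"type":"object","properties":{"motion":{"type":"string"},"fingers":{"type":"number"}},"required":["motion"]}

```bash
mkdir -p pics; ls
cat > h.py <<'E'
import numpy as np, cv2
from plant import bot
def pts(c):
    z=c["range_z"]; v,u=np.mgrid[:400,:640]
    P=np.stack([(u-c["cx"])/c["fx"]*z,(v-c["cy"])/c["fy"]*z,z,np.ones_like(z)],-1)
    W=P@np.asarray(c["world_from_camera"]).T
    W=W[...,:3].copy(); W[z==0]=np.nan
    return W
E
python3 - <<'E'
from h import *
np.set_printoptions(precision=1,suppress=True)
o=bot.get_obs(); print(o)
for n in ("scene","top"):
    c=bot.capture(n); cv2.imwrite(f"pics/{n}0.png",c["img"]); W=pts(c); np.save(f"{n}0.npy",W)
    print(n,np.array(c["world_from_camera"])[:3,3],c["fx"])
    for t in ("swing_knob","machine","stop_top","shaper","mat","twin","paperweight","insert","opener"):
        for d in bot.cut_out(c,t)[:4]:
            m=d["pixels"]; print(t,round(d["p"],2),d["point"],m.sum(),np.nanmedian(W[m],0),np.nanmin(W[m],0),np.nanmax(W[m],0))
E
```

```text
pics
{'time': 0.0, 'joint_positions': array([-1.4,  0.3,  1.5, -0. ,  1.3, -0.1]), 'dq': array([-0.,  0.,  0.,  0.,  0.,  0.]), 'tau': array([ -0. , -43.1, -24.4,   0.1,   0.1,  -0. ]), 'tool_pos': array([ 170.9, -496. ,  226. ]), 'tcp_rot': array([-3.1, -0. ,  0.3]), 'contact_force': array([ 0.7,  0.5, -0.6]), 'moment': array([-0.,  0.,  0.]), 'finger_force': 0.0, 'grip_width': 92.14330896811839}
scene [1171.2 -255.6 1090.7] 425.70661051218616
swing_knob 0.56 [286.0, 277.6] 1260 [ 744.8 -183.2  199.5] [ 595.4 -300.    -4.8] [840.6   2.1 258. ]
machine 0.76 [319.7, 241.7] 6348 [628.5 -40.5  89.3] [ 397.5 -166.5   -6.9] [733.3 147.4 252.6]
stop_top 0.64 [293.9, 232.1] 199 [600.8 -97.5 133.3] [ 575.6 -115.9  110.3] [615.6 -77.  138.8]
shaper 0.96 [346.8, 168.4] 457 [394.4 160.7  53.6] [326.3 119.9  -0.9] [413.8 235.9  89.6]
shaper 0.64 [335.9, 218.6] 469 [592.9  12.6 110. ] [494.6 -26.5  61.5] [627.8  44.9 189.5]
shaper 0.63 [292.7, 186.7] 622 [394.7 -32.6  53.2] [301.1 -72.9  -4.8] [424.3  19.8  88.6]
mat 0.86 [425.2, 194.6] 2773 [543.6 344.1   4.1] [380.7 257.   -3.8] [711.  445.1  8
[... 1253 characters left out ...]
2] [708.4 356.2  95.2]
twin 0.28 [373.8, 141.9] 766 [ 721.6 -161.2  200.7] [ 592.  -299.5   -3.1] [836.2   0.6 263.2]
paperweight 0.77 [194.8, 246.2] 273 [428.2 376.2  40. ] [399.9 351.5  19.3] [456.  405.3  54.5]
paperweight 0.5 [313.4, 198.4] 347 [564.7  11.2 137.6] [519.7 -12.1  50.7] [619.3  40.1 147.6]
insert 0.79 [454.5, 204.9] 1497 [ 562.2 -439.9   11.3] [ 446.7 -500.3   -7.5] [ 680.7 -386.5   23.8]
insert 0.73 [309.9, 199.5] 325 [556.6  11.9 137.9] [519.3 -12.1  52.9] [610.   38.1 147.6]
insert 0.31 [400.2, 207.5] 179 [ 545.1 -268.3    6.2] [ 500.1 -280.2   -8.4] [ 619.1 -256.2   14.8]
opener 0.78 [401.6, 201.6] 201 [ 567.4 -268.2    6.3] [ 503.  -287.1   -8.4] [ 622.6 -254.7   14.8]
```

Run:
```python
import cv2
a=cv2.imread("pics/scene0.png"); cv2.imwrite("pics/s1.png",cv2.resize(a[130:370,130:470],(800,565),interpolation=cv2.INTER_CUBIC))
a=cv2.imread("pics/top0.png"); cv2.imwrite("pics/t1.png",cv2.resize(a[90:310,160:500],(800,518),interpolation=cv2.INTER_CUBIC))
```

```text
(no output)
```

View pics/s1.png

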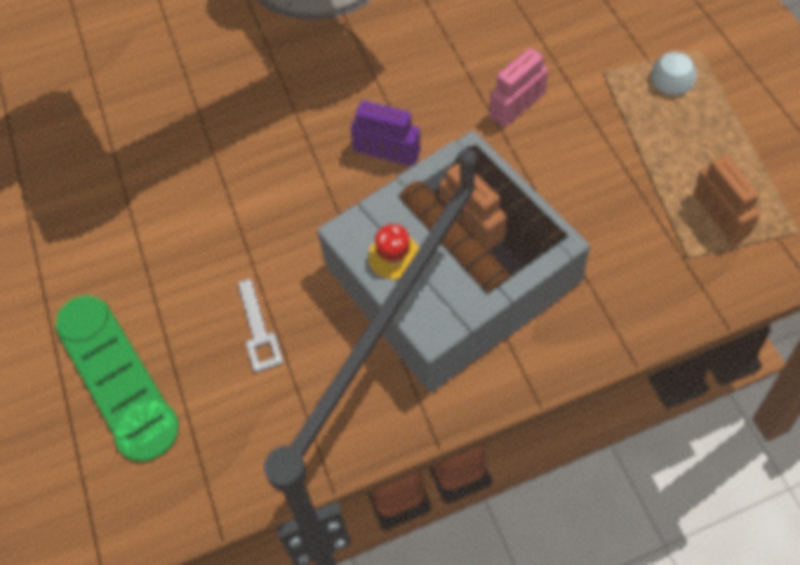

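View pics/t1.png

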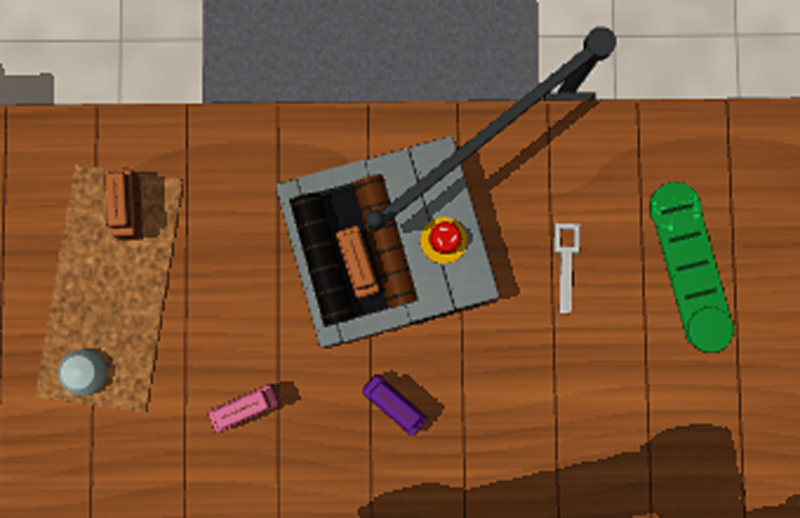

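The two pictures show these candidates for the shaper in the top view:
- (312,201): cedar, in the slot, partly under the arm tip. This one fits the description.
- (213,176): the cedar twin on the mat.
- (265,260): pink look-alike.
- (329,260): purple look-alike.

The knob is at about (320,183) and the pivot is at about (415,108).

Run:
```python
from h import *
np.set_printoptions(precision=1,suppress=True)
for n in ("scene","top"):
    W=np.load(n+"0.npy"); x,y,z=W[...,0],W[...,1],W[...,2]
    k=(z>225)&(z<265)&(x<640)&(x>500)&(abs(y)<60); print("knob",k.sum(),np.median(W[k],0),W[k].min(0),W[k].max(0))
    k=(z>190)&(z<275)&(x>780)&(x<900)&(y<-230)&(y>-340); print("piv",k.sum(),np.median(W[k],0),W[k].min(0),W[k].max(0))
    k=(z>195)&(z<206)&(x>610)&(x<800)&(y<0)&(y>-300)
    p=np.polyfit(x[k],y[k],1);print("bar",k.sum(),p, np.polyval(p,[600,650,800,830]))
    k=(z>125)&(z<142)&(x<625)&(x>560)&(y<-70)&(y>-130); print("stop",k.sum(),(W[k].min(0)+W[k].max(0))/2,np.median(W[k],0))
    k=(z>85)&(z<94)&(x<780)&(x>430)&(y<170)&(y>-200); print("deck",cv2.minAreaRect(W[k][:,:2].astype(np.float32)))
print(bot.get_obs()["tcp_rot"],bot.get_obs()["tool_pos"])
```

```text
knob 80 [608.5 -10.3 249. ] [595.4 -18.5 225. ] [614.1   2.1 258. ]
piv 404 [ 814.8 -274.6  200.9] [ 780.3 -301.1  190. ] [ 840.6 -230.6  206.9]
bar 709 [ -1.3 755.1] [  -1.9  -65.  -254.2 -292.1]
stop 168 [595.6 -96.5 131.9] [598.9 -97.1 134. ]
deck ((595.2410278320312, -23.85565185546875), (223.8277587890625, 240.61431884765625), 15.50699520111084)
knob 47 [600.8 -10.1 253.7] [592.  -18.3 246.3] [611.1   0.6 263.2]
piv 217 [ 811.3 -276.2  202. ] [ 780.9 -302.2  190.7] [ 839.1 -230.1  210.4]
bar 509 [ -1.3 748.2] [  -7.8  -70.8 -259.9 -297.7]
stop 142 [592.6 -97.9 133.5] [592.9 -97.5 134.7]
deck ((593.8724365234375, -24.92572021484375), (220.2419891357422, 239.72451782226562), 15.124136924743652)
[3.1 0.  0.3] [ 171.  -496.4  226.8]
```

Emit:
apply_moves(
  motion="0 0 -0.01 10;0 0 -0.01 10;0 0 -0.01 10;0 0 -0.01 10;0 0 -0.01 10;0 0 -0.01 10;0 0 -0.01 10.6",
  fingers=0.2,
)

```text
time: 1.88
tool_pos: [171.0, -496.4, 297.1]
tcp_rot: [3.142, -0.0, -0.906]
contact_force: [-0.2, -0.4, 0.6]
grip_width: 55.0
finger_force: 0.0
```

```bash
cat >> h.py <<'E'
def to(x,y,z,yaw=None):
    o=bot.get_obs(); p=o["tool_pos"]; w=o["tcp_rot"][2]; d=np.array([x,y,z])-p
    print("pos",np.round(p,1),"yawdeg",round(np.degrees(w),1),"rot",np.round(o["tcp_rot"],3),"F",np.round(o["contact_force"],1),"grip",o["grip_width"],"t",o["time"])
    c,s=np.cos(w),np.sin(w)
    print("tool shift",np.round([c*d[0]+s*d[1], s*d[0]-c*d[1], -d[2]],1), "" if yaw is None else "turn %.1f"%(((np.degrees(w)-yaw)+90)%180-90))
E
python3 -c "
from h import *
to(602,-9,297,-51.7)"
```

```text
pos [ 171.  -496.4  297.1] yawdeg -51.9 rot [ 3.142 -0.    -0.906] F [-0.2 -0.4  0.6] grip 55.048935620483455 t 1.875
tool shift [-1.180e+02 -6.398e+02  1.000e-01] turn -0.2
```

Emit:
apply_moves(
  motion="-0.008 -0.04 0 0;-0.008 -0.05 0 0;-0.009 -0.05 0 0;-0.009 -0.05 0 0;-0.009 -0.05 0 0;-0.009 -0.05 0 0;-0.009 -0.05 0 0;-0.009 -0.05 0 0",
)

```text
time: 2.88
tool_pos: [434.1, -197.9, 296.9]
tcp_rot: [-3.142, -0.001, -0.901]
contact_force: [0.7, -0.1, 0.3]
grip_width: 54.8
finger_force: 0.0
```

Emit:
apply_moves(
  motion="-0.009 -0.05 0 0;-0.009 -0.05 0 0;-0.01 -0.05 0 0;-0.01 -0.05 0 0;-0.01 -0.04 0 0;0 -0.01 0 0;0 0 0 0",
)

```text
time: 3.75
tool_pos: [599.2, -6.4, 296.3]
tcp_rot: [3.141, 0.0, -0.9]
contact_force: [-0.1, -0.4, 0.8]
grip_width: 55.0
finger_force: 0.0
```

```bash
python3 -c "
from h import *
to(602,-9,207,-51.7)
c=bot.capture('scene');cv2.imwrite('pics/s2.png',cv2.resize(c['img'][110:310,200:440],(720,600)))"
```

```text
pos [599.2  -6.4 296.3] yawdeg -51.5 rot [ 3.141  0.    -0.9  ] F [-0.1 -0.4  0.8] grip 54.963578403426965 t 3.75
tool shift [ 3.8 -0.5 89.3] turn 0.2
```

View pics/s2.png

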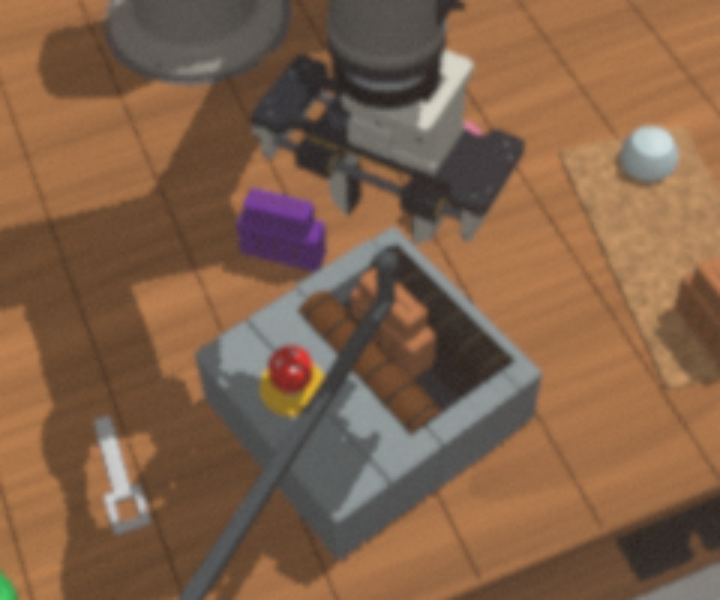

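The gripper is above the knob (crop (388,262)) with one finger either side. I'm lowering it and pinching.

Emit:
apply_moves(
  motion="0.003 0 0.02 0;0 0 0.02 0;0 0 0.02 0;0 0 0.015 0;0 0 0.014 0;0 0 0 0",
)

```text
time: 4.55
tool_pos: [600.5, -9.0, 206.8]
tcp_rot: [3.14, 0.001, -0.901]
contact_force: [-0.2, 0.0, 0.6]
grip_width: 55.1
finger_force: 0.0
```

Emit:
apply_moves(
  motion="0 0 0 0;0 0 0 0;0 0 0 0;0 0 0 0;0 0 0 0",
  fingers=-1,
)

```text
time: 5.18
tool_pos: [601.2, -8.6, 208.0]
tcp_rot: [-3.141, -0.0, -0.9]
contact_force: [-0.8, 0.2, 1.2]
grip_width: 19.0
finger_force: 30.0
```

Emit:
apply_moves(
  motion="0.0005 0.012 0 -2;0.001 0.0245 0 -4;0.001 0.0245 0 -4;0.001 0.0245 0 -4;0.001 0.0245 0 -4;0.001 0.0245 0 -4;0.0005 0.012 0 -2;0 0 0 0",
)

```text
time: 6.18
tool_pos: [508.2, -121.9, 207.9]
tcp_rot: [3.141, 0.002, -0.483]
contact_force: [-4.3, 2.3, 4.3]
grip_width: 19.0
finger_force: 30.0
```

Emit:
apply_moves(
  motion="0.0005 0.012 0 -2;0.001 0.0245 0 -4;0.001 0.0245 0 -4;0.001 0.0245 0 -4;0.001 0.0245 0 -4;0.001 0.0245 0 -4;0.0005 0.012 0 -2;0 0 0 0",
)

```text
time: 7.18
tool_pos: [469.2, -263.0, 207.9]
tcp_rot: [3.141, 0.005, -0.064]
contact_force: [-12.4, -0.0, 8.2]
grip_width: 18.9
finger_force: 30.0
```

Emit:
apply_moves(
  motion="-0.001 0.012 0 -2;0 0.018 0 -3;0 0.018 0 -3;0.001 0.018 0 -3;0.001 0.018 0 -3;0 0 0 0",
)

```text
time: 7.92
tool_pos: [472.2, -333.0, 207.3]
tcp_rot: [-3.114, 0.006, 0.185]
contact_force: [-18.6, 46.4, 21.2]
grip_width: 19.2
finger_force: 30.0
```

Emit:
apply_moves(
  motion="0 -0.006 0 1;0 -0.005 0 1;0 0 0 0;0 0 0 0",
)

```text
time: 8.43
tool_pos: [472.6, -333.2, 207.4]
tcp_rot: [-3.138, 0.003, 0.147]
contact_force: [-6.2, 5.0, 2.6]
grip_width: 18.8
finger_force: 30.0
```

```bash
python3 -c "
from h import *
to(472,-333,207)
c=bot.capture('scene');cv2.imwrite('pics/s3.png',cv2.resize(c['img'][130:390,100:450],(800,594)))"
```

```text
pos [ 472.6 -333.2  207.4] yawdeg 8.4 rot [-3.138e+00  3.000e-03  1.470e-01] F [-6.2  5.   2.6] grip 18.80148148024036 t 8.425
tool shift [-0.6 -0.3  0.4]
```

View pics/s3.png

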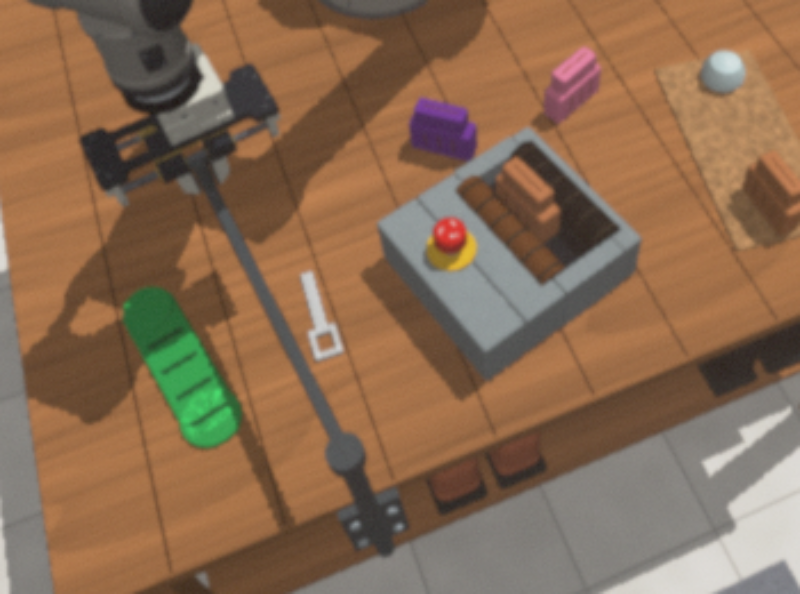

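The arm is against its stop: the position held at y≈-333 while the push fell from 46 N to 5 N. The image shows the bar from (345,450) to (205,170), clear of the machine. Next I let go and rise.

Emit:
apply_moves(
  motion="0 0 0 0;0 0 0 0;0 0 0 0;0 0 -0.01 0;0 0 -0.03 0;0 0 -0.03 0;0 0 -0.02 0;0 0 0 0",
  fingers=0.2,
)

```text
time: 9.48
tool_pos: [474.0, -335.4, 299.9]
tcp_rot: [3.138, -0.003, 0.147]
contact_force: [0.4, -0.5, -0.2]
grip_width: 55.4
finger_force: 0.0
```

```bash
cat > m.py <<'E'
from h import *
np.set_printoptions(precision=1,suppress=True)
for n in ("scene","top"):
    c=bot.capture(n); W=pts(c); x,y,z=W[...,0],W[...,1],W[...,2]
    k=(z>128)&(z<150)&(x<660)&(x>500)&(y>-30)&(y<70); print(n,"shaper",k.sum(),cv2.minAreaRect(W[k][:,:2].astype(np.float32)) if k.sum()>5 else "",np.median(z[k]))
    k=(z>76)&(z<100)&(x<740)&(x>580)&(y>285)&(y<370); print("twin",k.sum(),cv2.minAreaRect(W[k][:,:2].astype(np.float32)) if k.sum()>5 else "")
    k=(z>22)&(z<60)&(x<480)&(x>380)&(y>330)&(y<430); print("pw",k.sum(),(W[k].max(0)+W[k].min(0))/2)
    k=(z>122)&(z<142)&(x<625)&(x>560)&(y<-70)&(y>-130); print("stop",k.sum(),(W[k].min(0)+W[k].max(0))/2,np.median(z[k]))
    k=(z>200)&(z<265)&(x<500)&(x>440)&(y<-300)&(y>-370); print("knob",k.sum(),np.median(W[k],0))
    for d in bot.cut_out(c,"mat")[:1]:
        k=d["pixels"]&(z<12); print("mat",cv2.minAreaRect(W[k][:,:2].astype(np.float32)))
E
python3 m.py; python3 -c "
from h import *
to(594,-97,297,8.4)"
```

```text
scene shaper 236 ((568.1041259765625, 14.763903617858887), (70.98255157470703, 27.02993392944336), 17.77964210510254) 138.82983858397728
twin 226 ((654.0667114257812, 325.9349670410156), (72.45914459228516, 29.82061767578125), 4.252963066101074)
pw 228 [433.1 383.4  35.9]
stop 170 [596.1 -95.8 130.8] 133.53431620105772
knob 129 [ 479.5 -331.2  237.1]
mat ((543.477294921875, 353.5770568847656), (153.2509765625, 327.6384582519531), 81.43942260742188)
top shaper 210 ((565.038818359375, 12.961610794067383), (69.31063842773438, 25.820743560791016), 17.784284591674805) 140.07756169538402
twin 213 ((651.1641845703125, 324.4029541015625), (70.4749526977539, 26.424406051635742), 2.4302849769592285)
pw 306 [429.6 381.7  37.5]
stop 145 [592.5 -97.8 132.4] 134.88020567841136
knob 0 [nan nan nan]
mat ((543.3849487304688, 353.9110107421875), (156.2191162109375, 322.2679748535156), 81.32124328613281)
pos [ 473.1 -334.6  296.6] yawdeg 8.4 rot [-3.14e+00  1.00e-03  1.47e-01] F [ 1.6 -0.7 -0.2] grip 54.99600847421028 t 9.675
tool shift [ 154.4 -217.3   -0.4] turn 0.0
  return _methods._mean(a, axis=axis, dtype=dtype,
  ret = um.true_divide(
```

Emit:
apply_moves(
  motion="0.025 -0.035 0 0;0.03 -0.043 0 0;0.03 -0.043 0 0;0.03 -0.043 0 0;0.029 -0.043 0 0;0.01 -0.01 0.02 0;0 0 0.045 0;0 0 0.045 0",
  fingers=-1,
)

```text
time: 10.68
tool_pos: [593.7, -97.1, 185.6]
tcp_rot: [-3.141, 0.001, 0.148]
contact_force: [0.7, 0.2, 0.0]
grip_width: 0.3
finger_force: 0.0
```

Emit:
apply_moves(
  motion="0 0 0.03 0;0 0 0.01 0;0 0 0 0",
)

```text
time: 11.05
tool_pos: [593.9, -97.7, 147.4]
tcp_rot: [-3.141, 0.001, 0.147]
contact_force: [0.1, 0.2, 0.3]
grip_width: 0.3
finger_force: 0.0
```

```bash
python3 -c "
from h import *
to(594,-97,122)"
```

```text
pos [593.9 -97.7 147.4] yawdeg 8.4 rot [-3.141e+00  1.000e-03  1.470e-01] F [0.1 0.2 0.3] grip 0.3239752629900671 t 11.05
tool shift [ 0.2 -0.7 25.4]
```

Emit:
apply_moves(
  motion="0 0 0.01 0;0 0 0.005 0;0 0 0.005 0;0 0 0.003 0;0 0 0.002 0;0 0 0 0",
)

```text
time: 11.8
tool_pos: [594.6, -97.9, 124.2]
tcp_rot: [3.14, -0.002, 0.147]
contact_force: [-1.0, 1.0, 10.4]
grip_width: 0.7
finger_force: 4.5
```

Emit:
apply_moves(
  motion="0 0 0.001 0;0 0 -0.005 0;0 0 -0.015 0;0 0 -0.03 0;0 0 -0.03 0;0 0 0 0",
)

```text
time: 12.55
tool_pos: [595.2, -98.0, 204.6]
tcp_rot: [3.139, -0.005, 0.147]
contact_force: [0.1, 0.7, 0.6]
grip_width: 0.3
finger_force: 0.0
```

```bash
python3 m.py 2>/dev/null|grep -v -e mat -e pw -e twin; python3 -c "
from h import *
to(567,14,200,17.8)"
```

```text
scene shaper 238 ((567.8863525390625, 14.330352783203125), (71.37297058105469, 26.48594093322754), 18.08176612854004) 138.48082684788
stop 136 [594.8 -96.  126. ] 125.47863568113615
knob 135 [ 479.5 -331.2  234.5]
top shaper 210 ((565.1489868164062, 12.964786529541016), (69.65103149414062, 25.93592643737793), 17.86865234375) 140.26383140670384
pos [593.4 -97.5 200.7] yawdeg 8.4 rot [-3.141e+00  2.000e-03  1.470e-01] F [ 0.5 -0.   0.3] grip 0.6464543161268832 t 12.7
tool shift [  -9.8 -114.1    0.7] turn -9.4
```

The head top now reads 125.5 mm, about 9 mm down, so the button is latched. Now the shaper.

Emit:
apply_moves(
  motion="-0.002 -0.025 0 0;-0.003 -0.03 0 0;-0.003 -0.035 0 0;-0.002 -0.024 0 0;0 0 0 -9.5;0 0 0.02 0;0 0 0.02 0;0 0 0 0",
  fingers=0.15,
)

```text
time: 13.7
tool_pos: [565.6, 14.9, 159.7]
tcp_rot: [-3.139, 0.005, 0.313]
contact_force: [-0.2, 0.2, -0.4]
grip_width: 52.8
finger_force: 0.0
```

```bash
python3 -c "
from h import *
to(567,13.8,113,17.8)
c=bot.capture('scene');cv2.imwrite('pics/s4.png',cv2.resize(c['img'][140:290,240:440],(800,600)))"
```

```text
pos [565.6  14.9 159.7] yawdeg 18.0 rot [-3.139  0.005  0.313] F [-0.2  0.2 -0.4] grip 52.799942781739645 t 13.7
tool shift [ 1.   1.5 46.7] turn 0.2
```

View pics/s4.png

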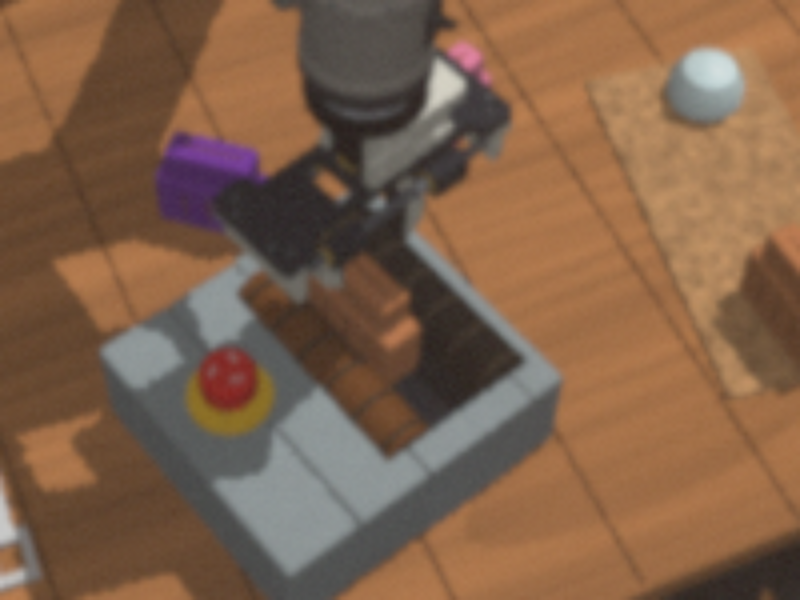

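The fingers straddle the cedar block at crop (370,300), and the red head at (230,375) sits low on its collar. I'm lowering and gripping.

Emit:
apply_moves(
  motion="0.001 0.001 0.02 0;0 0 0.015 0;0 0 0.01 0;0 0 0 0;0 0 0 0",
)

```text
time: 14.38
tool_pos: [569.1, 13.0, 117.2]
tcp_rot: [3.141, -0.001, 0.313]
contact_force: [0.4, 0.4, 0.1]
grip_width: 52.8
finger_force: 0.0
```

Emit:
apply_moves(
  motion="0 0 0 0;0 0 0 0;0 0 0 0;0 0 0 0;0 0 0 0",
  fingers=-1,
)

```text
time: 15.0
tool_pos: [568.7, 13.0, 116.8]
tcp_rot: [3.141, -0.0, 0.313]
contact_force: [-0.4, -0.6, 0.6]
grip_width: 26.0
finger_force: 29.9
```

Emit:
apply_moves(
  motion="0 0 -0.005 0;0 0 -0.015 0;0 0 -0.02 0;0 0 -0.02 0;0 0 -0.02 0;0 0 -0.015 0;0 0 0 0",
)

```text
time: 15.88
tool_pos: [569.4, 12.9, 213.3]
tcp_rot: [3.14, -0.003, 0.313]
contact_force: [0.3, -0.4, -1.5]
grip_width: 25.8
finger_force: 29.9
```

```bash
python3 -c "
from h import *
to(538,354,211,81.4)"
```

```text
pos [569.4  12.9 213.3] yawdeg 17.9 rot [ 3.14e+00 -3.00e-03  3.13e-01] F [ 0.3 -0.4 -1.5] grip 25.76939193916001 t 15.875
tool shift [  75.  -334.2    2.3] turn -63.5
```

Emit:
apply_moves(
  motion="0.004 -0.02 0 0;0.008 -0.035 0 0;0.01 -0.045 0 0;0.01 -0.045 0 0;0.01 -0.045 0 0;0.01 -0.045 0 0;0.009 -0.04 0 0;0.007 -0.03 0 0",
)

```text
time: 16.88
tool_pos: [537.8, 326.9, 210.4]
tcp_rot: [-3.141, 0.002, 0.314]
contact_force: [0.4, -0.3, -1.9]
grip_width: 25.6
finger_force: 29.9
```

Emit:
apply_moves(
  motion="0.007 -0.029 0 0;0 0 0 -6;0 0 0 -10;0 0 0 -10;0 0 0 -10;0 0 0 -10;0 0 0 -10;0 0 0 -7.5",
)

```text
time: 17.88
tool_pos: [536.0, 354.8, 210.3]
tcp_rot: [-3.139, 0.001, 1.426]
contact_force: [0.5, -0.8, -1.2]
grip_width: 26.1
finger_force: 29.9
```

Emit:
apply_moves(
  motion="0 0 0.03 0;0 0 0.03 0;0 0 0.03 0;0 0 0.02 0;0 0 0 0;0 0 0 0",
)

```text
time: 18.62
tool_pos: [537.2, 354.6, 102.1]
tcp_rot: [3.141, -0.0, 1.421]
contact_force: [1.2, 0.2, -1.3]
grip_width: 25.7
finger_force: 29.9
```

```bash
python3 -c "
from h import *
to(538,354,65.5,81.4)
c=bot.capture('scene');cv2.imwrite('pics/s5.png',cv2.resize(c['img'][90:270,340:540],(667,600)))"
```

```text
pos [537.2 354.6 102.1] yawdeg 81.4 rot [ 3.141 -0.     1.421] F [ 1.2  0.2 -1.3] grip 25.692807243622553 t 18.625
tool shift [-0.5  0.9 36.6] turn 0.0
```

View pics/s5.png

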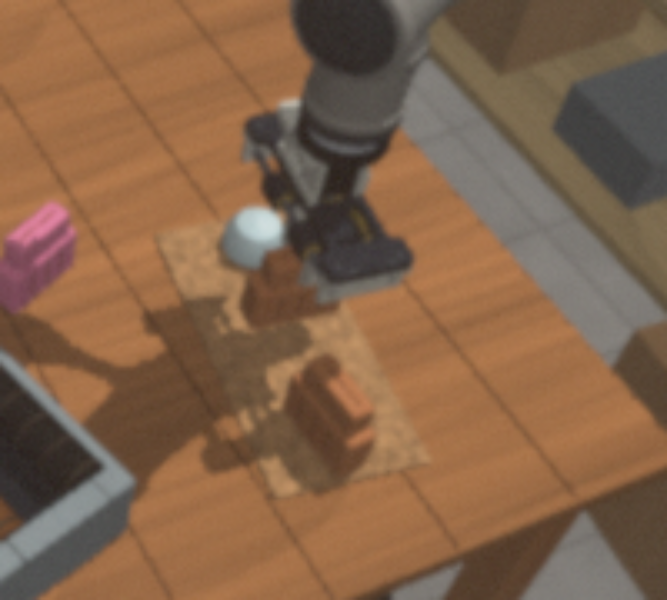

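The shaper hangs upright across the free middle of the mat, between the dome (crop (255,238)) and the twin (330,410). I'm lowering it gently.

Emit:
apply_moves(
  motion="0 0 0.015 0;0 0 0.01 0;0 0 0.005 0;0 0 0.002 0;0 0 0.002 0;0 0 0 0;0 0 0 0",
)

```text
time: 19.55
tool_pos: [537.5, 353.9, 67.9]
tcp_rot: [3.141, -0.0, 1.421]
contact_force: [0.3, 0.7, -1.0]
grip_width: 26.0
finger_force: 29.9
```

Emit:
apply_moves(
  motion="0 0 0.001 0;0 0 0.001 0;0 0 0 0",
)

```text
time: 19.92
tool_pos: [537.4, 353.9, 65.8]
tcp_rot: [3.141, -0.0, 1.421]
contact_force: [0.3, -0.3, 0.1]
grip_width: 25.7
finger_force: 29.9
```

Emit:
apply_moves(
  motion="0 0 0.001 0;0 0 0 0;0 0 0 0",
)

```text
time: 20.3
tool_pos: [537.4, 354.0, 65.8]
tcp_rot: [3.141, -0.0, 1.421]
contact_force: [-1.2, -1.1, 6.3]
grip_width: 25.9
finger_force: 29.9
```

Emit:
apply_moves(
  motion="0 0 0 0;0 0 0 0;0 0 0 0;0 0 0 0;0 0 -0.01 0;0 0 -0.02 0;0 0 -0.04 0;0 0 -0.04 0",
  fingers=0,
)

```text
time: 21.3
tool_pos: [537.3, 353.8, 176.4]
tcp_rot: [3.141, -0.0, 1.421]
contact_force: [0.6, -0.1, 0.1]
grip_width: 45.7
finger_force: 0.0
```

Emit:
apply_moves(
  motion="0 0 -0.03 0;-0.04 0 0 0;-0.045 0 0 0;-0.045 0 0 0;-0.045 0 0 0;-0.045 0 0 0;-0.04 0 0 0;0 0 0 0",
)

```text
time: 22.3
tool_pos: [498.5, 94.7, 205.6]
tcp_rot: [3.14, 0.0, 1.417]
contact_force: [0.1, 0.8, 0.3]
grip_width: 45.6
finger_force: 0.0
```

```bash
python3 m.py 2>/dev/null; python3 -c "
from h import *
to(594,-97,204,17)
for n in ('scene','top'):
  c=bot.capture(n);W=pts(c);x,y,z=W[...,0],W[...,1],W[...,2]
  k=(z>78)&(z<105)&(x<600)&(x>470)&(y>300)&(y<410);print(k.sum(),np.median(z[k]),cv2.minAreaRect(W[k][:,:2].astype(np.float32)))
"
```

```text
scene shaper 0  nan
twin 228 ((653.922119140625, 326.0198669433594), (70.77586364746094, 28.2014217376709), 5.320370197296143)
pw 229 [433.5 383.4  35.3]
stop 144 [595.7 -96.5 126.4] 125.37015776259545
knob 134 [ 479.7 -331.2  234.5]
mat ((543.4292602539062, 354.0337219238281), (152.05345153808594, 327.0832214355469), 81.1841049194336)
top shaper 0  nan
twin 210 ((651.4052734375, 324.69830322265625), (70.74974822998047, 27.463104248046875), 3.9451425075531006)
pw 307 [429.6 381.6  39. ]
stop 128 [591.7 -97.1 127.7] 126.38749478119473
knob 89 [ 474.3 -330.   247.6]
mat ((543.9246215820312, 352.6953430175781), (158.97802734375, 326.3814392089844), 81.23516082763672)
pos [498.7  97.7 205. ] yawdeg 81.5 rot [ 3.141 -0.     1.422] F [ 0.1 -0.5  0.7] grip 45.90916601104918 t 22.5
tool shift [-178.4  123.1    1. ] turn 64.5
187 88.28147486412331 ((537.6884765625, 352.4954833984375), (70.41082763671875, 27.376571655273438), 82.10420989990234)
203 88.93374248984446 ((534.5512084960938, 350.50390625), (69.51441955566406, 25.796728134155273), 81.2730484008789)
```

The shaper stands upright on the mat: its top is at 88.5 mm and its centre is near (536,352). The twin and dome haven't moved. Next is the release twist: open wider, go over the button and pinch the head.

Emit:
apply_moves(
  motion="-0.025 0.018 0 0;-0.035 0.024 0 0;-0.04 0.027 0 0;-0.04 0.027 0 0;-0.028 0.02 0 0;-0.01 0.007 0 0;0 0 0.03 0;0 0 0 0",
  fingers=0.5,
)

```text
time: 23.6
tool_pos: [592.1, -96.0, 172.6]
tcp_rot: [-3.136, -0.001, 1.422]
contact_force: [0.2, -0.3, 0.4]
grip_width: 68.9
finger_force: 0.0
```

```bash
python3 -c "
from h import *
to(594,-97,101)"
```

```text
pos [592.1 -96.  172.6] yawdeg 81.5 rot [-3.136e+00 -1.000e-03  1.422e+00] F [ 0.2 -0.3  0.4] grip 68.89353856788757 t 23.6
tool shift [-0.7  2.  71.6]
```

Emit:
apply_moves(
  motion="0 0 0.025 0;0 0.001 0.025 0;0 0 0.015 0;0 0 0.006 0;0 0 0 0",
)

```text
time: 24.22
tool_pos: [594.8, -97.6, 104.2]
tcp_rot: [3.141, 0.0, 1.421]
contact_force: [-0.4, -0.4, 0.2]
grip_width: 69.0
finger_force: 0.0
```

Emit:
apply_moves(
  motion="0 0 0 0;0 0 0 0;0 0 0 0;0 0 0 0;0 0 0 0",
  fingers=-1,
)

```text
time: 24.85
tool_pos: [594.2, -97.7, 103.8]
tcp_rot: [-3.141, 0.0, 1.421]
contact_force: [-3.7, -0.2, 2.3]
grip_width: 39.2
finger_force: 30.0
```

Gripped at 39 mm. Turning clockwise (positive tool turn), 64° in all.

Emit:
apply_moves(
  motion="0 0 0 8;0 0 0 8;0 0 0 8;0 0 0 8;0 0 0 8;0 0 0 8;0 0 0 8;0 0 0 8",
)

```text
time: 25.85
tool_pos: [593.5, -97.2, 103.5]
tcp_rot: [-3.14, 0.002, 0.299]
contact_force: [-3.0, 2.6, 2.7]
grip_width: 38.9
finger_force: 30.0
```

Emit:
apply_moves(
  motion="0 0 0 0;0 0 0 0;0 0 0 0",
)

```text
time: 26.22
tool_pos: [593.6, -97.2, 103.5]
tcp_rot: [-3.14, 0.002, 0.307]
contact_force: [-4.6, 1.6, 3.5]
grip_width: 39.3
finger_force: 30.0
```

Emit:
apply_moves(
  motion="0 0 0 0;0 0 0 0;0 0 0 0;0 0 0 0",
  fingers=0.05,
)

```text
time: 26.72
tool_pos: [594.7, -97.9, 103.7]
tcp_rot: [3.141, -0.0, 0.304]
contact_force: [1.1, 0.0, -0.1]
grip_width: 48.0
finger_force: 0.0
```

Emit:
apply_moves(
  motion="0 0 -0.01 0;0 0 -0.02 0;0 0 -0.03 0;0 0 -0.04 0;0 0 -0.04 0;-0.05 0 0 0;-0.05 0 0 0;0 0 0 0",
)

```text
time: 27.72
tool_pos: [496.6, -128.2, 244.8]
tcp_rot: [3.141, 0.0, 0.302]
contact_force: [0.5, 1.2, -0.3]
grip_width: 48.2
finger_force: 0.0
```

```bash
python3 m.py 2>/dev/null; python3 -c "
from h import *
to(594,-97,204,17)
c=bot.capture('scene');cv2.imwrite('pics/s6.png',cv2.resize(c['img'][110:350,140:480],(800,565)))"
```

```text
scene shaper 0  nan
twin 222 ((654.2017822265625, 325.94268798828125), (69.78909301757812, 28.073400497436523), 0.7054301500320435)
pw 229 [432.5 381.9  36.6]
stop 175 [595.5 -95.8 130.3] 133.06812658631293
knob 132 [ 479.3 -331.   236.7]
mat ((541.5659790039062, 355.7537536621094), (156.10923767089844, 332.37811279296875), 81.0112533569336)
top shaper 0  nan
twin 212 ((651.0951538085938, 323.9989318847656), (70.21995544433594, 26.970802307128906), 2.87969970703125)
pw 311 [429.6 382.2  37.4]
stop 96 [592.8 -96.3 133.7] 134.83590885999934
knob 88 [ 474.5 -329.8  249.1]
mat ((542.5250854492188, 352.1227722167969), (153.31533813476562, 321.60943603515625), 81.81473541259766)
pos [ 500.1 -127.7  244.3] yawdeg 17.4 rot [ 3.141e+00 -1.000e-03  3.040e-01] F [-0.5  0.7 -0.5] grip 48.516910467033945 t 27.925
tool shift [98.8 -1.1 40.3] turn 0.4
```

View pics/s6.png

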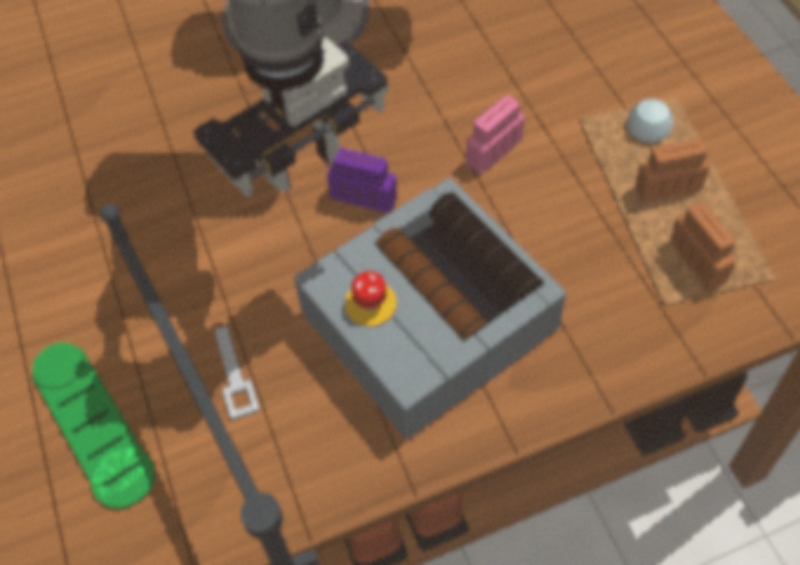

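The image shows the iron arm parked from (262,512) to (110,212) and the red head up at (368,288), its top reading about 134 mm. The shaper stands on the mat at (672,170), with the twin, dome, insert and opener unmoved.

```bash
python3 -c "
from h import *
print(bot.close_job())"
```

```text
the job is handed in; nothing more can be done
None
```

The job is done and handed in at about 28 s: iron arm parked against its stop, button pressed until it latched, shaper standing upright on the mat, head turned and button back up, with the twin, paperweight, insert and opener left alone.

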